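Cure a glued film-holder tab at the UV lamp

ROBOT

A 7-joint arm with a two-finger parallel gripper is mounted at the origin on the work surface. World frame = base frame: x ahead of the robot, y to its left, z up, the work surface at z = 0. Lengths are in m, angles in rad, forces in N, time in s.
With the tool pointing down it reaches from about 0.4 to 0.85 m from the base axis. Payload 6.9 kg.
Tool frame: the origin (TCP) lies midway between the tips of the shut fingers; the grasp point (between the pads) lies behind it (ctrl.pinch_z is the z of the grasp point in the tool frame, in m); z points along the fingers, y is the line along which they close (so a half turn about z gives the same grasp; the last joint's range is limited). The gripper opens to 85 mm and grips with 20 to 120 N. Pads are 22 mm wide; open, the fingers measure 114 mm over their backs; the gripper's body (76 mm by 85 mm) begins 54 mm behind the grasp point. The pads swing forward as they close: fully open they stand 13 mm farther back than shut.
Start: joints at [-1, 0.507, -0.238, 1.5, 0.126, 1.149, -0.155], TCP at [0.281, 0.558, 0.231] pointing down, gripper open.
Joint ranges: [-3.08, 3.08], [-0.24, 2.05], [-1.43, 1.35], [0, 2.5], [-1.52, 4.66], [0.17, 1.96], [-2.89, 2.89]. Speed limits (rad/s): [2.39, 2.39, 3.14, 3.14, 3.14, 3.14, 3.14].

INTERFACE

Orientations are given as a unit quaternion [w, x, y, z].
In Python, from station import ctrl, get_state, vision, ticket, models gives the robot as it stands. Calls block until the motion is done:
- ctrl.movep(position, orientation): joint-space move of the TCP to a pose.
- ctrl.movel(position, frame=None, max_speed=0.15): straight line of the TCP; frame=None keeps the orientation; max_speed is the mean speed in m/s.
- ctrl.set_joints(angles): joint-space move.
- ctrl.ungrasp() and ctrl.close_gripper(force=None): open the fingers fully, or close them until they stop; force is the grip in N (None keeps the last).
- ctrl.pause(seconds).
- ctrl.ik(position, orientation): joint angles nearest the present ones, or None.
- get_state(): the state.
- vision.grab_frame(name): name is "scene" or "top" or "wrist"; returns (picture, depth): 420x560x3 uint8, blue, green, red; 420x560 float32, m along the optical axis (not along the pixel's ray), 0 where there is no reading.
- vision.camera_info(name): a dict with "mtx" (3x3 intrinsics, pixels), "R" (3x3) and "t" (3): a world point X has camera coordinates R X + t; the wrist camera has in their place "hand_eye" (4x4, takes a point from camera to tool coordinates, whose origin is the TCP and whose axes are the flange's). Camera axes: x right, y down, z forward; pixel columns grow to the right and rows downward; lengths in m; the calibration is good to about 2 mm. A picture is of the moment at which its call begins: read the wrist's pose just before it. camera_info takes no time and is no camera call.
A pose or a line that the arm cannot do raises ctrl.Unreachable and nothing moves.
- ticket.close_job(): hands the job in; it is judged then, once.
Trained networks look in the newest picture that a camera, given by its name, has taken for a name from the list of things; names that differ only in an ending like _2 or _b are one class to them, and where a whole thing is asked for, a point or a joint stands for the part that bears it (a point fixed in the world has none). Each returns a list of dicts, best first, with "p" (0 to 1); they miss things now and then, are a little off and sometimes report something else, mostly with a low value. They report only what shows in the picture. A call takes as long as a camera call.
- models.recognise(camera, target): "point" ([column, row] in pixels, amid what is visible of it).
- models.masks_of(camera, target): "mask" (420x560 bool, what is visible of it) and "point" ([column, row] in pixels, amid what is visible of it).
The state is a dict: "time": time; "qpos": joint angles; "qd": joint speeds; "tau": joint torques, N m; "tcp_pos": TCP position; "eef_rot": TCP orientation; "contact_force": force on the tool from outside, world axes, zero at the start; "wrist_torque": the same for the moment, N m; "width": finger opening in m; "gripper_force": force on a finger pad.
Only numpy, scipy, OpenCV 4.12 (cv2) and the standard library are available. Lean on these libraries where they do the work, as an engineer would, in place of code of your own. Each camera call takes 0.05 s, during which the arm holds its last target. There are 200 camera calls.

TASK

Cure the freshly glued tab: take the black film holder with the tan tab out of the wooden rack, lean it flat against the sloped backrest of the lamp stand, standing on its long edge with its foot back in the corner, centred, tab side towards the lamp, and let go of it. Only then turn the knob on the lamp's control box clockwise from off, counting the clicks, to the third stop and not past it; the knob springs back to off if released, so finish while still gripping it at the third stop. Leave everything else on the bench where it is.

Things in the scene. Friction and masses are not known exactly. Their poses are not given: they have to be found in the camera images.
- holder: Film holder to cure: flat black slab, 165 mm long (own y), 118 high (z), 13 thick (x), 0.15 to 0.31 kg; aluminium trim on its -y end, a tan tab 34 x 109 mm with a dark hole on its +x face near the +y end, folded over the top edge. Starts upright on a long edge in one of the rack's two slots (36 mm deep). Origin: centre of the underside it stands on; z up.
- holder_tab (a point): Middle of the tan tab on the holder's +x face, 60 mm from mid-length, 59 mm above the underside.
- spare_holder: A second film holder of the same size without a tan tab, in the other slot of the rack, parallel to the first, faces 53 mm apart. Same origin and axes. Not to be disturbed.
- rack: Fixed plywood rack 116 x 170 mm: base 12 mm thick, two slots 66 mm apart in x, each 17 mm wide between walls that reach 48 mm above the bench; the holders stand on the base, long side along the rack's y. Origin: centre of its underside.
- stand: Fixed UV curing stand: aluminium base plate 150 x 170 mm, 10 mm thick, carrying the easel; a lamp head (top 205 mm above the bench) on a post at x = +115, y = +118 mm from the origin. Origin: centre of the underside of the base plate; x points away from the backrest to the lamp side.
- easel: Sloped easel on the stand: backrest 160 mm wide, 68 mm high along the slope, leaning back 25 degrees from upright; shelf square to it, 30 mm deep to a lip 7 mm high. Origin on the shelf, mid-width, 6.5 mm before the backrest, 34 mm above the bench; z up the slope, x out of the backrest to the lamp side, y along the shelf. The holder fully home has this frame's position and axes.
- control_box: Fixed lamp control box 150 x 136 mm, top 60 mm above the bench, with the step knob on top, 20 mm towards -x of the middle. Round the knob are a red dot (off) and five white bars that grow clockwise (stops 1 to 5). Origin: centre of the underside.
- knob_grip (a point): Grip point of the step knob on its upright axis, 80 mm above the bench: a black bar 46 mm long, 14 wide, its top 93 mm above the bench, on a round skirt 48 mm across whose top is 67 mm above the bench. Turns with the knob; x points along the bar to its white pointer end, z up. At off the pointer is at the red dot.
- power_knob (a joint): Knob angle in rad, 0 at off (start), growing clockwise seen from above. A click every 0.393 rad (22.5 degrees): stops at 0.393, 0.785, 1.178 (third), 1.571, 1.963, then a hard end. A spring (0.06 to 0.1 N m) returns it to off when released; each click adds a ripple of 0.05 N m: the torque dips just before a stop, passes the spring's at it and rises beyond it.
- spray_can: Spray can, 52 mm across, 150 mm high, behind the work. Origin: centre of its underside.
- glue_bottle: White glue bottle with a yellow nozzle, 34 mm across, 90 mm high. Origin: centre of its underside.
- tin: Flat steel tin, 44 mm across, 20 mm high. Origin: centre of its underside.
- tape_roll: Roll of tape lying flat, 60 mm across, 19 mm high. Origin: centre of its underside.
- tab_blank: Loose tan tab blank lying flat, 26 x 90 x 4 mm. Origin: centre of its underside.
- screwdriver: Orange screwdriver lying on the bench, 160 mm long. Origin: on the bench under its middle.

How it is judged:
By the outcome, as a careful person would: the job done as asked, in the order asked, and still so for the second after the job is handed in, while the arm keeps its last pose, push and grip.
It also fails if it takes over 54 s, if anything falls off the work surface, if the arm or the gripper's body presses on something with over 40 N, if the wrist force passes 120 N, or if a joint passes its speed limit or range.

## Working session

There is one attempt and no reset: what is moved stays moved. The work goes in short steps, each a Python script; the robot and the scene stay as the last script left them, time stands still between calls to the robot, and variables do not carry over. Pictures are saved under pics/ and viewed, at most 10 in all, crops included, and the job is handed in when it is done.

```bash
ls; mkdir -p pics; python3 - <<'E'
from station import ctrl,get_state,vision,models
import cv2,numpy as np
s=get_state();print(s['time'],s['tcp_pos'],s['eef_rot'],ctrl.pinch_z,s['width'])
a,d=vision.grab_frame('scene');b,e=vision.grab_frame('top')
cv2.imwrite('pics/scene1.png',a);cv2.imwrite('pics/top1.png',b)
np.savez('f1.npz',a=a,d=d,b=b,e=e)
for c in('scene','top'):
  i=vision.camera_info(c);print(c,i['mtx'].tolist() if hasattr(i['mtx'],'tolist') else i['mtx'],i['R'],i['t'])
for n in ['holder','holder_tab','spare_holder','rack','stand','easel','control_box','knob_grip']:
  for r in models.masks_of('top',n)[:2]:
    print(n,round(r['p'],2),r['point'],r['mask'].sum())
E
```

```text
pics
0.0 [0.28054851 0.55791153 0.23042948] [-1.85208305e-04  2.30777312e-01  9.73006164e-01 -8.95498462e-04] -0.0187 0.08562453696723564
scene [[490.90412793536, 0.0, 278.15379892053693], [0.0, 490.90412793536, 214.46971316791638], [0.0, 0.0, 1.0]] [[ 0.77850994  0.62757998 -0.00810116]
 [ 0.40657874 -0.51410803 -0.75523947]
 [-0.47813805  0.58466768 -0.65539889]] [-0.47382076 -0.13388391  1.66440301]
top [[442.5806003831977, 0.0, 275.6361235438982], [0.0, 442.5806003831977, 210.78508629914182], [0.0, 0.0, 1.0]] [[ 0.01991774 -0.99980055 -0.0014626 ]
 [-0.99381321 -0.01963855 -0.1093144 ]
 [ 0.10926387  0.00363085 -0.99400615]] [0.03910427 0.56453319 1.32119657]
holder 0.85 [191.7, 204.4] 532
holder_tab 0.92 [192.9, 206.2] 609
holder_tab 0.54 [271.3, 274.0] 258
rack 0.57 [198.2, 220.3] 1186
stand 0.68 [294.1, 192.3] 3429
easel 0.84 [298.8, 194.5] 1009
easel 0.22 [190.8, 203.6] 609
control_box 0.87 [393.9, 222.8] 2516
control_box 0.51 [290.2, 191.2] 3344
knob_grip 0.6 [397.7, 229.4] 231
```

View pics/scene1.png

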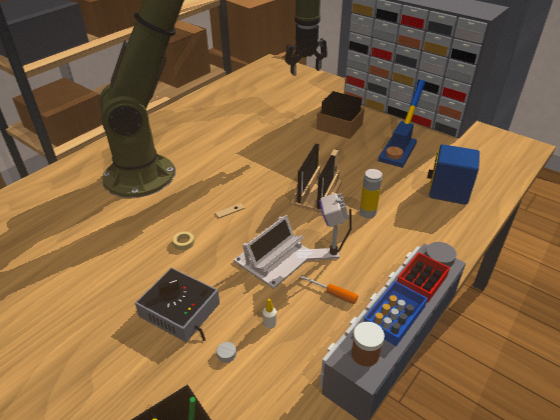

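View pics/top1.png

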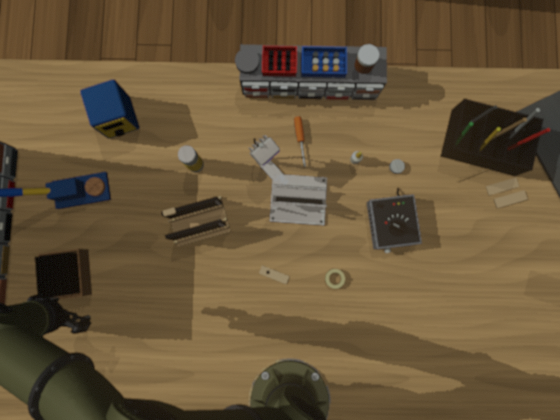

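```bash
python3 - <<'E'
import cv2,numpy as np
f=np.load('f1.npz');a=f['a'];b=f['b']
def c(im,x,y,w=80,h=60): return cv2.resize(im[y:y+h,x:x+w],(400,300),interpolation=cv2.INTER_CUBIC)
m=np.vstack([np.hstack([c(b,155,185),c(b,255,150,107,80)]),np.hstack([c(b,355,190),c(a,285,140,107,80)])])
cv2.imwrite('pics/m1.png',m)
E
```

```text
(no output)
```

View pics/m1.png

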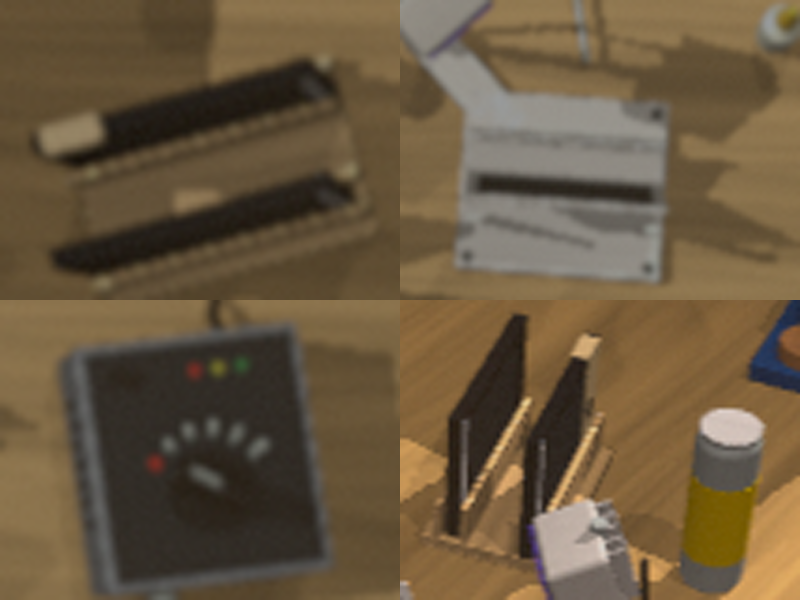

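```bash
cat > h.py <<'E'
import numpy as np,cv2
from scipy.spatial.transform import Rotation as Ro
from station import ctrl,get_state,vision,models
def mat(q): return Ro.from_quat(np.r_[q[1:],q[0]]).as_matrix()
def quat(R): q=Ro.from_matrix(R).as_quat(); return np.r_[q[3],q[:3]]
def pose(cam,st=None):
    i=vision.camera_info(cam)
    if cam!='wrist': R=np.array(i['R']);return np.array(i['mtx']),R.T,-R.T@np.array(i['t'])
    H=np.array(i['hand_eye']);R=mat(st['eef_rot'])
    return np.array(i['mtx']),R@H[:3,:3],R@H[:3,3]+np.array(st['tcp_pos'])
def cloud(d,P):
    K,R,t=P;v,u=np.mgrid[:d.shape[0],:d.shape[1]]
    c=np.stack([(u-K[0,2])/K[0,0]*d,(v-K[1,2])/K[1,1]*d,d],-1)
    X=c@R.T+t;X[d<=0]=np.nan;return X
def proj(X,P):
    K,R,t=P;c=(np.asarray(X)-t)@R;p=c@K.T;return p[...,:2]/p[...,2:]
def rect(p):
    "centre, yaw of long side, sizes"
    (c,s,a)=cv2.minAreaRect(p[:,:2].astype(np.float32)*1000)
    if s[0]<s[1]: a+=90;s=s[::-1]
    return np.array(c)/1000,a,np.array(s)
E
python3 - <<'E'
from h import *
f=np.load('f1.npz')
X=cloud(f['e'],pose('top'));Z=X[...,2]
def reg(u0,u1,v0,v1,z0,z1):
    s=X[v0:v1,u0:u1].reshape(-1,3);return s[(s[:,2]>z0)&(s[:,2]<z1)]
for n,a in dict(tab=(155,232,192,219,.115,.15),spare=(155,232,219,245,.115,.15),base=(262,335,160,230,.005,.016),box=(360,430,190,255,.052,.066),knob=(375,415,205,245,.08,.105),lamp=(245,290,130,170,.13,.25)).items():
    p=reg(*a);
    if len(p)>3: print(n,len(p),np.round(p.mean(0),4),*rect(p))
# easel top
p=reg(262,335,160,235,.02,.14)
print(np.round(p.min(0),3),np.round(p.max(0),3))
q=p[p[:,2]>.085];print('ridge',len(q),q.mean(0) if len(q) else 0,rect(q))
K,R,t=pose('top');print(t, vision.camera_info('wrist'))
for n in ('rack','stand','control_box'): print(n)
E
```

```text
tab 324 [0.5623 0.2968 0.1282] [0.5637417  0.29520956] 107.15050888061523 [164.26554871  15.79245663]
spare 310 [0.4982 0.2815 0.1283] [0.49853806 0.28221051] 107.10211181640625 [165.06861877  14.34220123]
base 1715 [ 0.609  -0.0098  0.0097] [ 0.62136237 -0.0187016 ] 91.14973831176758 [226.06561279 214.75776672]
box 2077 [ 0.5387 -0.3053  0.0597] [ 0.53772375 -0.30644138] 8.165350914001465 [150.00050354 138.13552856]
knob 89 [ 0.5176 -0.3077  0.0924] [ 0.51806934 -0.30863406] 64.37065887451172 [45.75618362 14.33309555]
lamp 568 [0.7151 0.0863 0.1846] [0.72383112 0.09210801] 42.61545181274414 [78.90261841 69.50270081]
[ 0.56  -0.1    0.023] [0.646 0.062 0.098]
ridge 135 [ 0.58050955 -0.01847293  0.09062225] (array([ 0.58093488, -0.01639635]), 87.72895812988281, array([155.54560852,  10.26661777]))
[0.41590261 0.04538602 1.37504631] {'mtx': array([[312.04523793,   0.        , 273.85225299],
       [  0.        , 312.04523793, 211.98588434],
       [  0.        ,   0.        ,   1.        ]]), 'hand_eye': array([[-6.02988594e-05, -9.50834447e-01, -3.09699613e-01,
         7.95667876e-02],
       [ 9.99999976e-01, -1.22715397e-04,  1.82057602e-04,
         4.32576646e-05],
       [-2.11111551e-04, -3.09699595e-01,  9.50834432e-01,
        -1.42304098e-01],
       [ 0.00000000e+00,  0.00000000e+00,  0.00000000e+00,
         1.00000000e+00]])}
rack
stand
control_box
```

```bash
python3 - <<'E'
from h import *
f=np.load('f1.npz')
for cam,k in(('top','e'),('scene','d')):
    X=cloud(f[k],pose(cam)).reshape(-1,3)
    c,s=np.cos(np.radians(-2.27)),np.sin(np.radians(-2.27))
    o=np.array([.5805,-.0175,0]);L=(X-o)@np.array([[c,-s,0],[s,c,0],[0,0,1]])
    m=(abs(L[:,1])<.1)&(L[:,0]>-.08)&(L[:,0]<.13)&(L[:,2]>.003)&(L[:,2]<.12)&~np.isnan(L[:,0])
    L=L[m]; W=X[m]
    # backrest face in slope coordinates
    t=np.radians(25);n=np.array([np.cos(t),0,np.sin(t)]);z=np.array([-np.sin(t),0,np.cos(t)])
    a=L@n;b=L@z
    ii=(L[:,2]>.05)&(L[:,2]<.09)&(abs(L[:,1])<.07)
    h,e=np.histogram(a[ii],40,(0,.08));print(cam,[(round(e[i],3),h[i]) for i in range(40) if h[i]>15])
    pk=e[h.argmax()]+.001; q=W[ii&(abs(a-pk)<.005)]
    mu=q.mean(0);nn=np.linalg.svd(q-mu)[2][2];nn*=np.sign(nn[0])
    print('plane',len(q),mu,nn,'yaw',np.degrees(np.arctan2(nn[1],nn[0])),'tilt',np.degrees(np.arcsin(nn[2])))
    g=abs(a-pk)<.006
    print('y ext L',np.percentile(L[g&(L[:,2]>.06)][:,1],[0,2,98,100]))
    k2=(a>pk+.008)&(a<pk+.026)&(abs(L[:,1])<.07);h,e=np.histogram(b[k2],60,(-.02,.1));print('shelf b',[(round(e[i],3),h[i]) for i in range(60) if h[i]>10])
    p=L[(L[:,2]>.006)&(L[:,2]<.014)&(L[:,1]<.06)]
    print('plate ext',np.percentile(p[:,0],[1,99]),np.percentile(p[:,1],[1,99]),p[:,2].mean())
E
```

```text
top [(np.float64(0.038), np.int64(96)), (np.float64(0.04), np.int64(114)), (np.float64(0.072), np.int64(19))]
plane 220 [ 0.59130387 -0.01532271  0.07164299] [ 0.8988549  -0.04084174  0.43633911] yaw -2.601588604138219 tilt 25.87053442677198
y ext L [-0.07879657 -0.0747956   0.07678228  0.07995912]
shelf b [(np.float64(0.01), np.int64(15)), (np.float64(0.012), np.int64(49)), (np.float64(0.014), np.int64(71)), (np.float64(0.016), np.int64(71)), (np.float64(0.018), np.int64(34)), (np.float64(0.02), np.int64(13))]
plate ext [-0.05000596  0.10565024] [-0.08386282  0.05883089] 0.00973222570296705
scene [(np.float64(0.036), np.int64(16)), (np.float64(0.038), np.int64(82)), (np.float64(0.04), np.int64(210)), (np.float64(0.042), np.int64(235)), (np.float64(0.044), np.int64(79)), (np.float64(0.046), np.int64(19)), (np.float64(0.074), np.int64(25)), (np.float64(0.076), np.int64(35)), (np.float64(0.078), np.int64(16))]
plane 625 [ 0.59414108 -0.01915643  0.07044221] [ 0.90131028 -0.04737557  0.43057559] yaw -3.0088690510906644 tilt 25.50409376120469
y ext L [-0.08012411 -0.07558972  0.07783623  0.0822458 ]
shelf b [(np.float64(-0.02), np.int64(36)), (np.float64(-0.018), np.int64(54)), (np.float64(-0.016), np.int64(58)), (np.float64(-0.014), np.int64(49)), (np.float64(-0.012), np.int64(34)), (np.float64(0.014), np.int64(16)), (np.float64(0.016), np.int64(55)), (np.float64(0.018), np.int64(15))]
plate ext [-0.04651245  0.1036149 ] [-0.08369149  0.05816223] 0.010793594242307148
```

```bash
cat >> h.py <<'E'
def Rz(d): return Ro.from_euler('z',d,degrees=True).as_matrix()
TA=np.array([[0,1,0],[1,0,0],[0,0,-1.]])   # tool axes in holder frame (columns): x=y_h,y=x_h,z=-z_h
EY=-2.6
ER=Rz(EY)@Ro.from_euler('y',-25,degrees=True).as_matrix(); EO=np.array([.617,-.0182,.034])
HY=17.15; HR=Rz(HY); HO=np.array([.5637,.2952,.012])
KP=np.array([.518,-.309,0]); KY=64.4
GZ=.0833
def tdown(yaw): # tool down, tool y at yaw
    return Rz(yaw)@TA
E
python3 - <<'E'
from h import *
print(ER)
for sgn in(0,180):
    F=Rz(sgn)
    for n,p,R in [('view',HO+HR@[0.0,-.06,.28],HR@TA@F),('grasp',HO+HR@[.004,0,GZ],HR@TA@F),('lift',HO+HR@[0,0,GZ+.13],HR@TA@F),('pre',EO+ER@[.01,0,GZ+.05],ER@TA@F),('place',EO+ER@[0,0,GZ],ER@TA@F),('retr',EO+ER@[0,0,GZ+.1],ER@TA@F)]:
        q=ctrl.ik(p,quat(R));print(sgn,n,None if q is None else np.round(q,2))
for y in(64.4-90,64.4+90):
    for d in(0,-67.5,-75):
        q=ctrl.ik(KP+[0,0,.07],quat(tdown(y+d)));print(y,d,None if q is None else np.round(q,2))
E
```

```text
[[ 0.90537481  0.04536299 -0.42218321]
 [-0.04111283  0.99897057  0.01917123]
 [ 0.42261826  0.          0.90630779]]
0 view [-0.43  0.47  0.    1.39 -0.    1.28 -0.13]
0 grasp [-0.51  0.65 -0.01  1.63  0.01  0.86 -0.23]
0 lift [-0.52  0.52 -0.    1.48  0.    1.14 -0.22]
0 pre [-0.13  0.34  0.12  2.17 -0.06  0.21 -0.01]
0 place [ 0.28  0.46 -0.44  2.19  1.24  0.25 -1.3 ]
0 retr [-0.27  0.23  0.28  2.18 -0.14  0.31  0.07]
180 view [ 0.01  0.55 -0.77  1.38  0.38  1.36  2.68]
180 grasp [-0.09  0.75 -0.77  1.62  0.6   1.01  2.4 ]
180 lift [-0.08  0.62 -0.79  1.47  0.45  1.24  2.52]
180 pre [ 0.25  0.35 -0.38  2.16  0.71  0.28  2.37]
180 place [-0.65  0.62  0.95  2.2  -1.49  0.51 -1.75]
180 retr [ 0.22  0.23 -0.32  2.17  0.39  0.34  2.67]
-25.599999999999994 0 [ 0.15  0.71  0.59  1.76 -0.52  0.83  0.54]
-25.599999999999994 -67.5 [ 0.09  0.74  0.69  1.76 -0.61  0.86 -0.56]
-25.599999999999994 -75 [ 0.09  0.74  0.69  1.76 -0.6   0.86 -0.69]
154.4 0 [-0.09  0.94  1.15  1.77 -0.97  1.12 -2.2 ]
154.4 -67.5 [ 0.51  0.63 -0.01  1.76  0.01  0.75  2.  ]
154.4 -75 [ 0.48  0.64  0.02  1.76 -0.02  0.75  1.9 ]
```

```bash
python3 - <<'E'
from h import *
ctrl.movep(HO+HR@[-.0,.03,.26],quat(HR@TA))
s=get_state();a,d=vision.grab_frame('wrist');cv2.imwrite('pics/w1.png',a)
P=pose('wrist',s);np.savez('w1.npz',a=a,d=d,R=P[1],t=P[2])
X=cloud(d,P).reshape(-1,3);print(s['time'],s['qpos'],s['tcp_pos'])
L=(X-HO)@HR
for n,x0,x1 in(('tab',-.03,.03),('spare',-.09,-.04)):
    p=X[(L[:,0]>x0)&(L[:,0]<x1)&(abs(L[:,1])<.12)&(L[:,2]>.108)&(L[:,2]<.13)]
    print(n,len(p),p.mean(0),*rect(p)); q=(p-HO)@HR; print(np.percentile(q,[1,50,99],axis=0))
E
```

```text
1.8583 [-5.66067844e-01  5.03857224e-01 -5.96665920e-03  1.38390984e+00
  1.37044946e-03  1.25429093e+00 -2.68578934e-01] [0.55338986 0.32599978 0.27174761]
tab 2365 [0.56074363 0.30493048 0.1291652 ] [0.56339929 0.29728305] 107.42488098144531 [164.93293762  14.91795635]
[[-7.28495417e-03 -7.75958460e-02  1.10643993e-01]
 [ 8.10797605e-05  1.44480231e-02  1.17541436e-01]
 [ 7.28176260e-03  8.35550931e-02  1.19556962e-01]]
spare 2487 [0.49720058 0.29139376 0.12867906] [0.49846649 0.28440088] 107.0451831817627 [164.60923767  14.18855286]
[[-0.071953   -0.07049907  0.10891772]
 [-0.06447345  0.0193194   0.1172674 ]
 [-0.05866607  0.09025436  0.11903661]]
```

View pics/w1.png

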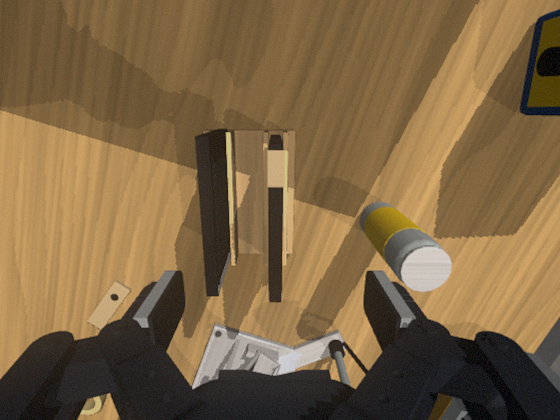

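```bash
sed -i 's/^HY=.*/HY=17.3; HR=Rz(HY); HO=np.array([.5634,.2970,.012])/' h.py; python3 - <<'E'
from h import *
q=quat(HR@TA)
ctrl.movep(HO+HR@[.004,0,.16],q)
ctrl.movel(HO+HR@[.004,0,GZ],max_speed=.1)
print(get_state()['contact_force'])
ctrl.close_gripper(50)
s=get_state();print(s['time'],s['width'],s['gripper_force'],s['contact_force'])
ctrl.movel(HO+HR@[0,0,GZ],max_speed=.05)
ctrl.movel(HO+HR@[0,0,GZ+.12],max_speed=.15)
s=get_state();print(s['time'],s['width'],s['gripper_force'],s['contact_force'],s['qpos'])
for p,R in[([.012,0,GZ+.05],'pre'),([.012,0,GZ+.005],'pl0'),([0,0,GZ],'place')]:
    z=ctrl.ik(EO+ER@p,quat(ER@TA));print(R,None if z is None else np.round(z,2))
a,d=vision.grab_frame('scene');b,e=vision.grab_frame('top')
cv2.imwrite('pics/s2.png',a);np.savez('f2.npz',a=a,d=d,b=b,e=e)
X=cloud(e,pose('top')).reshape(-1,3);L=(X-HO-[0,0,.12])@HR
p=L[(abs(L[:,0])<.012)&(abs(L[:,1])<.13)&(L[:,2]>.05)&(L[:,2]<.125)]
print(np.percentile(p,[1,50,99],axis=0))
E
```

```text
[-0.31227836  0.08313939  0.3852202 ]
3.9833 0.012455508829854392 48.8106107711792 [-3.23541671 -0.35098056  3.3473763 ]
5.1833 0.012506517254367846 48.8755077123642 [ 0.1216244  -0.10891803 -0.83138911] [-0.52186294  0.5328534  -0.00289309  1.494323    0.00162442  1.11631013
 -0.22302657]
pre [-0.12  0.34  0.11  2.16 -0.03  0.21 -0.04]
pl0 [ 0.14  0.43 -0.24  2.16  0.87  0.18 -0.93]
place [ 0.28  0.46 -0.44  2.19  1.24  0.25 -1.3 ]
[[-0.00919428 -0.08392582  0.05157876]
 [-0.00691432 -0.05022056  0.11132719]
 [ 0.00522124 -0.01158986  0.11947538]]
```

View pics/s2.png

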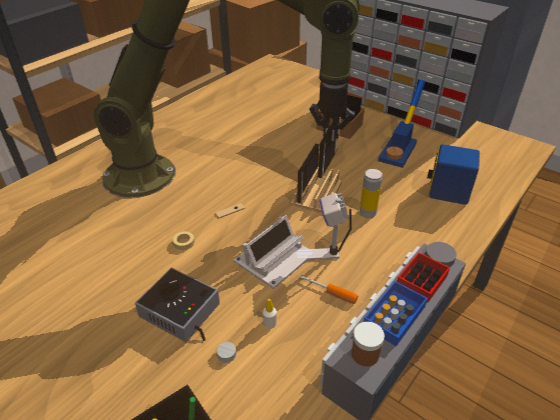

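```bash
cat > fk.py <<'E'
from h import *
from scipy.optimize import least_squares
SZ=[-1,1,-1,1,-1,1,-1]
def chain(q,p):
    "p: 8 link translations (8x3) flattened, last 3 constant tool rotvec"
    T=p[:24].reshape(8,3);R=np.eye(3);x=T[0].copy()
    for i in range(7):
        R=R@Ro.from_rotvec(np.array([0,1,0] if i%2 else [0,0,1])*S[i]*q[i]).as_matrix();x=x+R@T[i+1]
    return x,R@Ro.from_rotvec(p[24:27]).as_matrix()
LO=np.array([-3.08,-.24,-1.43,0,-1.52,.17,-2.89]);HI=np.array([3.08,2.05,1.35,2.5,4.66,1.96,2.89])
try:
    z=np.load('fk.npz');PP=z['p'];S=z['S']
except Exception: S=np.array(SZ,float)
def err(q,pos,R): 
    x,r=chain(q,PP);return np.r_[(x-pos)*5,Ro.from_matrix(R.T@r).as_rotvec()]
def solve(pos,R,q0,fix3=None):
    f=lambda q:np.r_[err(q,pos,R),0.003*(q-q0)[[4]] if fix3 is None else 3*(q[2]-fix3)]
    s=least_squares(f,np.clip(q0,LO+.02,HI-.02),bounds=(LO+.01,HI-.01));return s.x,np.abs(err(s.x,pos,R)).max()
E
python3 - <<'E'
import fk;from fk import *
rng=np.random.default_rng(0);D=[]
while len(D)<40:
    pos=rng.uniform([.4,-.3,.1],[.65,.3,.35]);R=tdown(rng.uniform(-60,60))@Ro.from_euler('xyz',rng.uniform(-.4,.4,3)).as_matrix()
    q=ctrl.ik(pos,quat(R))
    if q is not None: D.append((np.array(q),pos,R))
s=get_state();D.append((np.array(s['qpos']),np.array(s['tcp_pos']),mat(s['eef_rot'])))
import itertools
best=None
for sg in itertools.product([1,-1],repeat=3):
    fk.S=np.array([-1,1,sg[0],1,sg[1],1,sg[2]],float)
    def f(p):
        o=[]
        for q,x,R in D:
            a,r=chain(q,p);o+=[*(a-x)*3,*(r-R).ravel()]
        return np.array(o)
    p0=np.zeros(27);p0[[2,8,14,23]]=[.3,.4,.4,.2];p0[24:27]=[0,0,.1]
    m=least_squares(f,p0,max_nfev=25)
    if best is None or m.cost<best[0]: best=(m.cost,m.x,fk.S.copy())
    if m.cost<1e-3: break
print(best[0],np.round(best[1],3),best[2]);np.savez('fk.npz',p=best[1],S=best[2])
E
python3 - <<'E'
from fk import *
q0=np.array(get_state()['qpos'])
x,r=chain(q0,PP);print(x-get_state()['tcp_pos'])
for f3 in(-1.1,-.8,-.6,-.4,-.2,.2,.4,.6,.8,1.1):
    o=[]
    for p in([0,0,GZ],[.015,0,GZ+.06],[0,0,GZ+.1]):
        q,e=solve(EO+ER@np.array(p),ER@TA,q0+[-.5*0,0,0,.6,0,-.9,0],f3);o.append((np.round(q,2),round(e,4)))
    print(f3,*o)
E
```

```text
7.342240639599999e-20 [-0.000e+00 -0.000e+00  9.044e+00 -0.000e+00 -1.650e-01 -8.800e+00
  0.000e+00  1.600e-01  4.590e-01 -0.000e+00  4.100e-02  1.190e-01
  0.000e+00 -5.900e-02  3.530e-01  0.000e+00  2.000e-03  2.900e-02
 -0.000e+00 -2.000e-03 -4.200e-02  0.000e+00  0.000e+00  4.020e-01
 -0.000e+00  0.000e+00  1.571e+00] [-1.  1. -1.  1. -1.  1. -1.]
[2.59170463e-12 6.94783120e-12 6.98469060e-13]
-1.1 (array([ 0.68,  0.64, -1.1 ,  2.19,  1.44,  0.67, -1.47]), np.float64(0.0)) (array([ 0.73,  0.49, -1.1 ,  2.14,  1.14,  0.6 , -1.19]), np.float64(0.0)) (array([ 0.78,  0.37, -1.1 ,  2.17,  0.94,  0.55, -1.03]), np.float64(0.0))
-0.8 (array([ 0.52,  0.53, -0.8 ,  2.19,  1.38,  0.45, -1.42]), np.float64(0.0)) (array([ 0.55,  0.39, -0.8 ,  2.14,  0.96,  0.44, -1.02]), np.float64(0.0)) (array([ 0.59,  0.29, -0.8 ,  2.17,  0.74,  0.43, -0.82]), np.float64(0.0))
-0.6 (array([ 0.39,  0.48, -0.6 ,  2.19,  1.31,  0.34, -1.37]), np.float64(0.0)) (array([ 0.41,  0.35, -0.6 ,  2.15,  0.82,  0.37, -0.88]), np.float64(0.0)) (array([ 0.44,  0.26, -0.6 ,  2.17,  0.6 ,  0.38, -0.68]), np.float64(0.0))
[... 938 characters left out ...]
)
0.6 (array([-0.45,  0.5 ,  0.6 ,  2.2 , -1.36,  0.28,  1.27]), np.float64(0.0)) (array([-0.48,  0.37,  0.6 ,  2.16, -0.73,  0.31,  0.66]), np.float64(0.0)) (array([-0.52,  0.27,  0.6 ,  2.18, -0.46,  0.33,  0.39]), np.float64(0.0))
0.8 (array([-0.57,  0.56,  0.8 ,  2.2 , -1.44,  0.4 ,  1.35]), np.float64(0.0)) (array([-0.61,  0.41,  0.8 ,  2.16, -0.95,  0.38,  0.87]), np.float64(0.0)) (array([-0.66,  0.3 ,  0.8 ,  2.18, -0.66,  0.37,  0.6 ]), np.float64(0.0))
1.1 (array([-0.71,  0.69,  1.1 ,  2.2 , -1.51,  0.64,  1.41]), np.float64(0.0034)) (array([-0.77,  0.53,  1.1 ,  2.16, -1.18,  0.56,  1.11]), np.float64(0.0)) (array([-0.84,  0.4 ,  1.1 ,  2.18, -0.95,  0.5 ,  0.9 ]), np.float64(0.0))
```

```bash
cat > path.py <<'E'
from fk import *
def corners(q):
    x,r=chain(q,PP);return np.array([x+r@TA.T@np.array([a,b,c-GZ]) for a in(-.0065,.0065) for b in(-.0825,.0825) for c in(0,.118)]),x
q0=np.array(get_state()['qpos'])
qp,e=solve(EO+ER@np.array([.015,0,GZ+.06]),ER@TA,q0+[1,0,0,.6,.9,-.7,-.7],-.8)
E
python3 - <<'E'
from path import *
print(qp,e)
for s in np.linspace(0,1,11):
    C,x=corners(q0+s*(qp-q0));print(round(s,1),np.round(C.min(0),3),np.round(C.max(0),3),np.round(x,3))
E
```

```text
[ 0.5523657   0.39278364 -0.8         2.14457796  0.96247819  0.44162437
 -1.02403584] 1.2094214518754143e-11
0.0 [0.532 0.216 0.131] [0.594 0.377 0.249] [0.563 0.297 0.214]
0.1 [0.552 0.161 0.115] [0.606 0.328 0.239] [0.578 0.246 0.201]
0.2 [0.567 0.111 0.102] [0.616 0.282 0.231] [0.59  0.198 0.191]
0.3 [0.578 0.065 0.092] [0.623 0.239 0.225] [0.597 0.154 0.182]
0.4 [0.585 0.025 0.085] [0.627 0.2   0.219] [0.602 0.115 0.176]
0.5 [ 0.588 -0.01   0.081] [0.63  0.166 0.215] [0.604 0.08  0.172]
0.6 [ 0.587 -0.039  0.079] [0.63  0.136 0.212] [0.603 0.051 0.169]
0.7 [ 0.58  -0.063  0.08 ] [0.632 0.111 0.209] [0.599 0.026 0.168]
0.8 [ 0.571 -0.081  0.083] [0.63  0.092 0.207] [0.592 0.007 0.168]
0.9 [ 0.56  -0.094  0.087] [0.625 0.077 0.206] [ 0.583 -0.007  0.169]
1.0 [ 0.546 -0.1    0.092] [0.615 0.067 0.204] [ 0.57  -0.016  0.17 ]
```

```bash
python3 - <<'E'
from path import *
from station import vision
q1,e=solve(EO+ER@np.array([.02,0,GZ+.11]),ER@TA,qp,-.8);print(q1,e)
z=min(corners(q0+s*(q1-q0))[0][:,2].min() for s in np.linspace(0,1,21));print('minz',z)
assert z>.1 and e<1e-6
ctrl.set_joints(q1)
ctrl.movel(EO+ER@np.array([.012,0,GZ+.025]),max_speed=.12)
s=get_state();print(s['time'],s['qpos'],s['contact_force'],s['width'])
for cam in('top','scene'):
    a,d=vision.grab_frame(cam);X=cloud(d,pose(cam)).reshape(-1,3);L=(X-EO)@ER
    cv2.imwrite(f'pics/{cam}3.png',a)
    p=L[(L[:,0]>-.004)&(L[:,0]<.03)&(abs(L[:,1])<.12)&(L[:,2]>.08)&(L[:,2]<.155)]
    print(cam,len(p),np.round(np.percentile(p,[0,1,50,99,100],axis=0),4).tolist())
    b=L[(abs(L[:,0]+.0065)<.006)&(abs(L[:,1])<.12)&(L[:,2]>.04)&(L[:,2]<.075)]
    print(' back',len(b),np.round(np.percentile(b,[0,1,50,99,100],axis=0),4).tolist() if len(b) else 0)
a=cv2.imread('pics/scene3.png')[180:300,210:370];b=cv2.imread('pics/top3.png')[130:250,220:380]
cv2.imwrite('pics/m3.png',np.vstack([cv2.resize(i,(400,300)) for i in(a,b)]))
E
```

```text
[ 0.58988342  0.28213518 -0.8         2.11089158  0.6505237   0.47610053
 -0.72272858] 1.8028356585375604e-11
minz 0.1174693070626776
7.4583 [ 0.33449898  0.41512695 -0.50831613  2.16054072  0.99787237  0.30516756
 -1.05599326] [ 0.72864823  0.09570584 -2.00837742] 0.012675597938615543
top 512 [[0.0042, -0.0827, 0.0802], [0.0048, -0.0807, 0.0812], [0.0183, 0.0186, 0.1319], [0.0211, 0.0814, 0.1478], [0.0253, 0.082, 0.1494]]
 back 0 0
scene 1255 [[-0.0033, -0.0837, 0.0802], [0.0052, -0.0816, 0.0807], [0.0207, -0.0117, 0.1144], [0.028, 0.0814, 0.1498], [0.0296, 0.085, 0.1549]]
 back 31 [[-0.0094, -0.0805, 0.0401], [-0.0093, -0.0804, 0.0403], [-0.0069, -0.0761, 0.0565], [-0.0029, -0.0708, 0.0707], [-0.0028, -0.0705, 0.0708]]
```

View pics/m3.png

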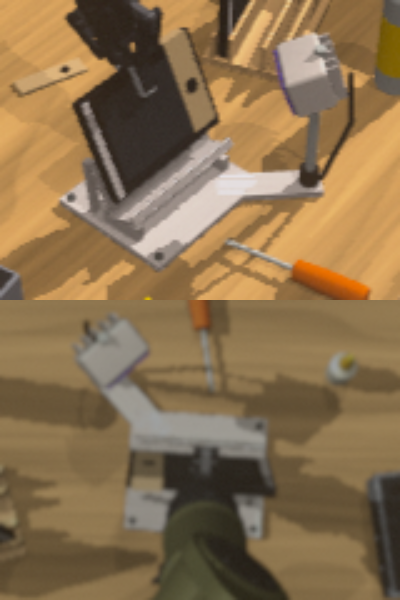

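```bash
python3 - <<'E'
from h import *
f0=np.array(get_state()['contact_force'])
ctrl.movel(EO+ER@np.array([.012,0,GZ+.008]),max_speed=.06)
F=lambda:np.round((np.array(get_state()['contact_force'])-f0)@ER,2)
print('start',F())
z=.008
while z>-.008:
    z-=.0015;ctrl.movel(EO+ER@np.array([.012,0,GZ+z]),max_speed=.02);f=F()
    print('z',round(z,4),f)
    if f[2]>4: break
z+=.0010
x=.012
ctrl.movel(EO+ER@np.array([x,0,GZ+z]),max_speed=.02)
while x>-.008:
    x-=.002 if x>.004 else .001;ctrl.movel(EO+ER@np.array([x,0,GZ+z]),max_speed=.02);f=F()
    print('x',round(x,4),f)
    if f[0]>5: break
s=get_state();print(s['time'],s['qpos'],s['width'],s['wrist_torque'])
E
```

```text
start [-0.71 -0.04  0.61]
z 0.0065 [-0.43 -0.8   1.22]
z 0.005 [-1.22 -0.14  1.12]
z 0.0035 [-0.63 -0.51  0.26]
z 0.002 [ 0.07 -0.97  0.74]
z 0.0005 [-1.18 -0.13  4.24]
x 0.01 [-0.76 -0.03  0.14]
x 0.008 [-1.02  0.57  0.45]
x 0.006 [-1.3  -0.39  0.36]
x 0.004 [-0.36 -0.28  0.71]
x 0.003 [-0.6  -0.79  0.56]
x 0.002 [-0.64 -0.4   0.73]
x 0.001 [-0.83 -1.   -0.39]
x 0.0 [-0.19 -0.19 -0.98]
x -0.001 [ 2.8  -0.42  0.27]
x -0.002 [ 4.7   0.09 -0.52]
x -0.003 [ 6.85 -1.34 -1.14]
12.2417 [ 0.23423967  0.44597126 -0.37353362  2.19999853  1.21239966  0.22106317
 -1.27363659] 0.01231484430772925 [-0.05934879 -1.38048962 -0.3234659 ]
```

```bash
python3 - <<'E'
from h import *
ctrl.movel(EO+ER@np.array([-.0015,0,GZ-.0005]),max_speed=.02)
print(get_state()['contact_force'])
ctrl.ungrasp(); ctrl.pause(.2)
s=get_state();print(s['time'],s['width'],s['contact_force'])
ctrl.movel(EO+ER@np.array([0,0,GZ+.09]),max_speed=.12)
ctrl.pause(.1)
s=get_state();print(s['time'],s['qpos'])
for cam in('top','scene'):
    a,d=vision.grab_frame(cam);X=cloud(d,pose(cam)).reshape(-1,3);L=(X-EO)@ER
    cv2.imwrite(f'pics/{cam}4.png',a)
    p=L[(L[:,0]>-.008)&(L[:,0]<.02)&(abs(L[:,1])<.12)&(L[:,2]>.07)&(L[:,2]<.13)]
    print(cam,len(p),np.round(np.percentile(p,[1,50,99],axis=0),4).tolist())
    g=p[(p[:,0]>.001)&(abs(p[:,1])<.035)];W=g@ER.T;mu=W.mean(0);n=np.linalg.svd(W-mu)[2][2];n*=np.sign(n[0]);print(len(g),g[:,0].mean(),'tilt',np.degrees(np.arcsin(n[2])),'yaw',np.degrees(np.arctan2(n[1],n[0])))
    for z0,z1 in((.015,.04),(.04,.07),(.07,.09),(.09,.11)):
        k=L[(L[:,0]>.0)&(L[:,0]<.013)&(abs(L[:,1])<.035)&(L[:,2]>z0)&(L[:,2]<z1)]
        print('  ',z0,len(k),k[:,0].mean() if len(k) else 0)
a=cv2.imread('pics/scene4.png')[180:300,210:370];b=cv2.imread('pics/top4.png')[130:250,220:380]
cv2.imwrite('pics/m4.png',np.vstack([cv2.resize(i,(400,300)) for i in(a,b)]))
E
```

```text
[-4.52360645 -0.15598105 13.91661935]
13.4167 0.08534618337486731 [-0.45429874  0.63342282 -0.01711184]
14.425 [ 0.53435707  0.30232627 -0.73978617  2.17357392  0.7693012   0.40669265
 -0.84779114]
top 435 [[-0.0078, -0.0812, 0.0722], [0.0047, 0.0175, 0.1139], [0.0081, 0.0796, 0.1234]]
91 0.00504032152667126 tilt 27.250721965866052 yaw -2.713997413115555
   0.015 36 0.005542677056447828
   0.04 36 0.005737091832139853
   0.07 28 0.005634772364867425
   0.09 30 0.005533158694107812
scene 1033 [[-0.0051, -0.0825, 0.0708], [0.0073, -0.0071, 0.0981], [0.0124, 0.0809, 0.1205]]
392 0.00745727956550489 tilt 27.267294813806192 yaw -2.531266818681322
   0.015 175 0.00782083278194635
   0.04 223 0.007654185980834984
   0.07 148 0.007863353734057379
   0.09 148 0.007691672690288476
```

View pics/m4.png

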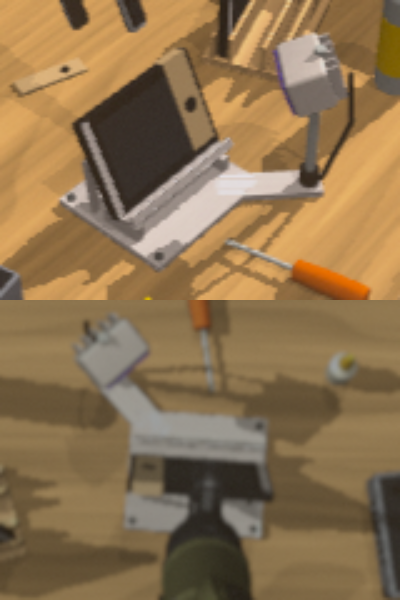

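```bash
python3 - <<'E'
from fk import *
q0=np.array(get_state()['qpos'])
q1=ctrl.ik(KP+[0,0,.22],quat(tdown(KY-90)));print(np.round(q1,2))
for s in np.linspace(0,1,6): print(np.round(chain(q0+s*(q1-q0),PP)[0],3))
if min(chain(q0+s*(q1-q0),PP)[0][2] for s in np.linspace(0,1,21))>.17:
    ctrl.movep(KP+[0,0,.22],quat(tdown(KY-90)))
    s=get_state();a,d=vision.grab_frame('wrist');cv2.imwrite('pics/w5.png',a)
    X=cloud(d,pose('wrist',s)).reshape(-1,3)
    p=X[(np.hypot(*(X[:,:2]-KP[:2]).T)<.05)&(X[:,2]>.083)&(X[:,2]<.1)]
    print(s['time'],len(p),p.mean(0),*rect(p))
    p=X[(np.hypot(*(X[:,:2]-KP[:2]).T)<.13)&(X[:,2]>.05)&(X[:,2]<.065)];print('box',*rect(p))
E
```

```text
[ 0.92  0.55 -0.7   1.57  0.37  1.16 -0.3 ]
[ 0.544 -0.015  0.19 ]
[ 0.562 -0.087  0.195]
[ 0.565 -0.154  0.2  ]
[ 0.556 -0.214  0.204]
[ 0.54  -0.265  0.211]
[ 0.518 -0.309  0.22 ]
15.6667 740 [ 0.51875065 -0.30662984  0.09270638] [ 0.51835413 -0.30769244] 64.32568359375 [45.10682678 12.98085594]
box [ 0.53767072 -0.30508713] 8.168538093566895 [150.37197876 135.33552551]
```

View pics/w5.png

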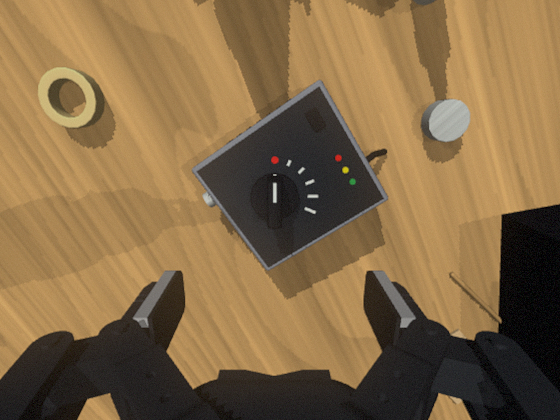

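```bash
python3 - <<'E'
from h import *
K=np.array([.5182,-.308,0])
ctrl.movel(K+[0,0,.071],max_speed=.12)
s=get_state();print(s['time'],s['contact_force'],s['wrist_torque'])
ctrl.close_gripper(60)
s=get_state();print(s['time'],s['width'],s['gripper_force'],s['contact_force'],s['wrist_torque'])
q=np.array(s['qpos']);out=[]
for d in np.arange(0,25,2.5):
    r=q.copy();r[6]-=np.radians(d);ctrl.set_joints(r);ctrl.pause(.05)
    s=get_state();y=mat(s['eef_rot'])[:,1];out.append((float(d),round(KY-90-np.degrees(np.arctan2(y[1],y[0])),2),round(float(s['wrist_torque'][2]),3),np.round(s['contact_force'],1).tolist()))
print(*out,sep='\n');print(get_state()['time']);np.save('q0.npy',q)
E
```

```text
17.1083 [-0.34479193  0.26292865 -0.41126869] [-0.01020189  0.02697512  0.00252221]
17.7583 0.012844434499761413 59.67625558376312 [-0.01494832  0.2837854   2.26995615] [-0.10686718 -0.01166237  0.0421767 ]
(0.0, np.float64(0.0), 0.004, [-0.6, 0.3, 0.9])
(2.5, np.float64(2.42), 0.017, [-0.0, -0.4, 1.0])
(5.0, np.float64(4.9), 0.108, [0.2, -1.1, 0.5])
(7.5, np.float64(7.39), 0.155, [1.1, -1.8, -0.3])
(10.0, np.float64(9.89), 0.061, [1.8, -1.0, 0.5])
(12.5, np.float64(12.39), 0.05, [1.8, -0.5, -0.6])
(15.0, np.float64(14.89), 0.014, [2.1, -2.4, -0.5])
(17.5, np.float64(17.39), 0.02, [2.7, -2.1, -1.4])
(20.0, np.float64(19.89), 0.047, [2.8, -2.9, -1.7])
(22.5, np.float64(22.39), 0.049, [3.8, -3.6, -2.1])
20.7583
```

```bash
python3 - <<'E'
from h import *
q=np.load('q0.npy');out=[]
for d in np.r_[np.arange(25,66,2.5),66.5,67.5,68]:
    r=q.copy();r[6]-=np.radians(d);ctrl.set_joints(r)
    t=[]
    for _ in range(4): ctrl.pause(.02);s=get_state();t.append(s['wrist_torque'][2])
    y=mat(s['eef_rot'])[:,1];out.append((float(d),round((KY-90-np.degrees(np.arctan2(y[1],y[0]))+180)%360-180,2),round(float(np.mean(t)),3),np.round(s['contact_force'],1).tolist()))
print(*out,sep='\n');print(get_state()['time'],get_state()['width'],get_state()['gripper_force'])
E
```

```text
(25.0, np.float64(24.92), 0.079, [3.2, -2.9, -3.3])
(27.5, np.float64(27.41), 0.081, [3.5, -3.0, -3.3])
(30.0, np.float64(29.92), 0.128, [3.9, -2.6, -2.8])
(32.5, np.float64(32.42), 0.095, [3.9, -3.2, -1.7])
(35.0, np.float64(34.93), 0.064, [4.1, -3.1, -3.7])
(37.5, np.float64(37.43), 0.022, [4.6, -3.4, -2.0])
(40.0, np.float64(39.93), 0.003, [4.1, -3.8, -3.6])
(42.5, np.float64(42.43), 0.047, [4.8, -2.2, -3.5])
(45.0, np.float64(44.93), 0.056, [4.4, -4.2, -3.0])
(47.5, np.float64(47.42), 0.101, [4.1, -3.3, -2.8])
(50.0, np.float64(49.92), 0.11, [5.1, -3.2, -3.3])
(52.5, np.float64(52.42), 0.121, [5.1, -4.6, -3.2])
(55.0, np.float64(54.93), 0.098, [3.7, -4.5, -4.0])
(57.5, np.float64(57.44), 0.059, [5.0, -4.4, -4.5])
(60.0, np.float64(59.94), 0.038, [5.5, -4.4, -5.0])
(62.5, np.float64(62.44), 0.05, [5.4, -4.0, -3.6])
(65.0, np.float64(64.94), 0.036, [4.5, -4.4, -3.9])
(66.5, np.float64(66.44), 0.076, [4.2, -4.9, -3.6])
(67.5, np.float64(67.44), 0.076, [4.7, -4.5, -3.5])
(68.0, np.float64(67.93), 0.103, [5.0, -4.1, -3.6])
27.0917 0.012580555221942373 59.048314690589905
```

```bash
python3 - <<'E'
import numpy as np
from h import *
A=np.array([(4.9,.108),(7.39,.155),(9.89,.061),(12.39,.05),(14.89,.014),(17.39,.02),(19.89,.047),(22.39,.049),(24.92,.079),(27.41,.081),(29.92,.128),(32.42,.095),(34.93,.064),(37.43,.022),(39.93,.003),(42.43,.047),(44.93,.056),(47.42,.101),(49.92,.11),(52.42,.121),(54.93,.098),(57.44,.059),(59.94,.038),(62.44,.05),(64.94,.036),(66.44,.076),(67.44,.076),(67.93,.103)])
w=np.radians(A[:,0])*16
M=np.c_[np.ones(len(w)),np.sin(w),np.cos(w)];c=np.linalg.lstsq(M,A[:,1],rcond=None)[0]
print(c,'stop phase deg',np.degrees(np.arctan2(-c[2],c[1])/16),'amp',np.hypot(c[1],c[2]))
for cam in('top','scene'):
    a,d=vision.grab_frame(cam);cv2.imwrite(f'pics/{cam}6.png',a);X=cloud(d,pose(cam)).reshape(-1,3);L=(X-EO)@ER
    p=L[(L[:,0]>-.008)&(L[:,0]<.02)&(abs(L[:,1])<.12)&(L[:,2]>.07)&(L[:,2]<.13)]
    print(np.round(np.percentile(p,[1,50,99],axis=0),4).tolist())
E
```

```text
[ 0.07091505  0.04672189 -0.00145192] stop phase deg 0.11124607664029315 amp 0.04674444566211503
[[-0.0076, -0.0809, 0.0707], [0.0046, 0.0005, 0.1143], [0.0075, 0.0794, 0.1227]]
[[-0.0047, -0.0821, 0.0709], [0.0072, -0.0071, 0.0983], [0.0121, 0.081, 0.1211]]
```

View pics/scene6.png

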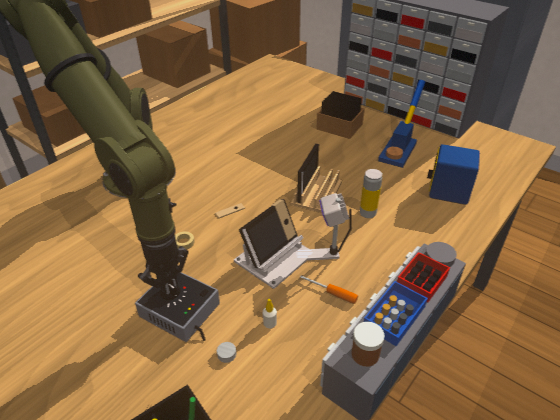

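The torque fit puts the third stop at a tool angle of 67.6°, and the tool is at 67.9°. The picture shows the holder still seated on the easel near (270, 235) and nothing else moved.

```bash
python3 -c "
from station import ticket
print(ticket.close_job())"
```

```text
the job is handed in; nothing more can be done
None
```

The job is handed in at about 27 s of the 54 s limit: the tabbed holder leans flush and centred on the easel with its tab towards the lamp, released before I touched the knob, and the gripper still holds the knob at the third stop.

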